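Clear the lock box and hold its sprung lock open

ROBOT

A 7-joint arm with a two-finger parallel gripper is mounted at the origin on a cart in front of the work surface, level with it; the furniture and walls round the work are solid. World frame = base frame: x ahead of the robot, y to its left, z up, the work surface at z = 0. Lengths are in m, angles in rad, forces in N, time in s.
With the tool pointing down it reaches from about 0.425 to 0.95 m from the base axis. Payload 4.7 kg.
Tool frame: the origin (TCP) lies on the centre line of the jaws, within the pads' length; the fingertips stand robot.nose_length ahead of it and the grasp point (between the pads) lies 8 mm behind it (robot.nose_length is the distance from the TCP to the fingertips, in m); z points along the fingers, y is the line along which they close (so a half turn about z gives the same grasp; the last joint's range is limited). The gripper opens to 85 mm and grips with 20 to 120 N. Pads are 22 mm wide; open, the fingers measure 114 mm over their backs; the gripper's body (76 mm by 85 mm) begins 54 mm behind the grasp point. The pads swing forward as they close: fully open they stand 13 mm farther back than shut.
Start: joints at [1.12, 0.469, -0.049, 1.532, 0.024, 1.141, -0.082], TCP at [0.276, -0.616, 0.242] pointing down, gripper open.
Joint ranges: [-2.59, 2.59], [-0.33, 1.99], [-1.39, 1.29], [0.1, 2.45], [-1.04, 4.18], [0.21, 1.99], [-2.66, 2.66]. Speed limits (rad/s): [2.57, 2.57, 3.14, 3.14, 3.14, 3.14, 3.14].

INTERFACE

Orientations are given as [roll, pitch, yaw] about the fixed x, y, z axes, in that order (R = Rz(yaw) Ry(pitch) Rx(roll)).
In Python, from plant import robot gives the robot as it stands. Calls block until the motion is done:
- robot.goto(position, orientation): joint-space move of the TCP to a pose.
- robot.move_straight(position, vel=0.15, attitude=None, contact_N=None): straight line of the TCP; attitude=None keeps the orientation; vel is the mean speed in m/s. With contact_N (N) it stops when the force on the tool has changed by that much, and returns True; else False.
- robot.move_joints(angles): joint-space move.
- robot.grip(opening, strength=None): opening from 0.0 (shut) to 1.0 (fully open); strength is the grip in N (None keeps the last); returns when the fingers have stopped.
- robot.sleep(seconds).
- robot.inverse_kinematics(position, orientation): joint angles nearest the present ones, or None.
- robot.sense(): the state.
- robot.grab_frame(name): name is "side" or "top" or "wrist"; returns a dict with "image" (420x560x3 uint8, red, green, blue), "range_z" (420x560 float32, m along the optical axis (not along the pixel's ray), 0 where there is no reading), "fx", "fy", "cx", "cy" (pixels), "dist_coeffs" ([k1, k2, p1, p2, k3] as OpenCV has them; the pictures are not rectified), "R" (3x3) and "t" (3): a world point X has camera coordinates R X + t. Camera axes: x right, y down, z forward; pixel columns grow to the right and rows downward; lengths in m; the calibration is good to about 2 mm. A picture is of the moment at which its call begins.
A pose or a line that the arm cannot do raises robot.IKError and nothing moves.
- robot.close_job(): hands the job in; it is judged then, once.
The state is a dict: "t": time; "joint_pos": joint angles; "joint_velocities": joint speeds; "effort": joint torques, N m; "tcp_pos": TCP position; "tcp_rot": TCP orientation; "wrist_force": force on the tool from outside, world axes, zero at the start; "torque": the same for the moment, N m; "opening": opening from 0.0 (shut) to 1.0 (fully open); "gripper_force": force on a finger pad.
Only numpy, scipy, OpenCV 4.12 (cv2) and the standard library are available. Lean on these libraries where they do the work, as an engineer would, in place of code of your own. Each camera call takes 0.05 s, during which the arm holds its last target. There are 200 camera calls.

TASK

Two wood offcuts lie on the lid of the steel lock box, one of them over the keyhole: clear both into the steel scrap tub first. Then take the key from its wooden stand, push it fully home in the keyhole past the stiff pins (wiggle it if it sticks), turn it a quarter turn clockwise as far as it goes, and finish still gripping it, holding it turned against the lock's spring so that I can lift the lid. Leave the other things on the counter where they are.

Things in the scene. Friction and masses are not known exactly. Their poses are not given: they have to be found in the camera images.
- lockbox: fixed grey steel lock box, 140 (its x) x 220 (its y) x 65 mm high; origin at the centre of its underside, z up. Nothing stands on the lid but the lock plate and the wood scraps.
- keyhole (a point): centre of the keyhole, at the top of the 64x64 mm steel lock plate on the lid, 3 mm above the lid and 68 mm above the worktop, towards the box's -y end. Axes as the box's, z up. The keyhole is a slot through the 6 mm plate, 30 mm along x, 8 mm along y; the plug's slot below is 28 x 7 mm, in line with it at plug = 0.
- plug (a joint): turning plug under the lock plate: 0 = rest, grows to 1.57 rad at its stop as the key is turned clockwise seen from above. A spring (0.04 N m at 0, 0.17 at the stop) turns it back when let go. The key has 0.1 rad of play in it. Two sprung pins in its slot, 12 and 17 mm below the plate's top, resist the key: up to about 15 N, most of it 6 to 1 mm before it is home.
- key: loose key, 72 mm tall, upright in its stand; origin at its lower tip, z up, x along its width. From below: double bit 24 (x) x 5 mm (y), 14 mm high; 6 mm shank; 16 mm collar from 22 to 25 mm; shank; black bow 34 (x) x 10 mm (y) from 40 to 72 mm. Same after a half turn. Fully home, the collar rests on the lock plate; only then does the bit clear the plate and can turn.
- key_grip (a point): centre of the key's black bow, 56 mm above its tip (64 mm above the worktop in the stand); pinch it here across its 10 mm thickness (key's y). Axes as the key's.
- key_collar (a point): on the key's axis at the underside of its collar, 22 mm above its tip; level with the keyhole point when the key is fully home.
- key_stand: fixed dark wood block, 56x56x30 mm, in which the key stands with its collar on the block's top; origin at the centre of its underside; the slot runs along its x.
- scrap_a_mid (a point): centre of a loose wood offcut, a plain block 46 (x) x 24 (y) x 22 mm high, 30 g, lying on the lock plate over the keyhole, so that the centre is 11 mm above the plate; pinch it across its y.
- scrap_b_mid (a point): centre of a loose wood offcut with a step cut in it, 44 (x) x 26 (y) x 24 mm high, 30 g, lying on the lid of the lock box towards its +y end, 12 mm below its top; the high part reaches from x = -22 to +8 mm, the rest is 12 mm high; pinch it across its y.
- tub_floor (a point): centre of the inner floor of the open scrap tub, a fixed sheet-steel tub 130 (x) x 170 (y) x 50 mm high outside, with 4 mm walls and a rolled rim whose top is 54 mm above the worktop; the floor is 4 mm above the worktop.
- bearing: a ball bearing, 62 mm across, 17 mm high, loose, a bystander to be left alone; origin at the centre of its underside.
- ring_seal: a thin ring-shaped oil seal, 72 mm across, 10 mm high, loose, a bystander to be left alone; origin at the centre of its underside.
- carton: a bearing carton, 64x64x26 mm, loose, a bystander to be left alone; origin at the centre of its underside.
There are look-alikes about, which are no part of the job. Of the things like the key, leave any that is purple; of the rest the larger one is meant. What is shaped like the part that bears scrap_b_mid but blue is not meant.

How it is judged:
By the outcome, as a careful person would: the job done as asked, in the order asked, and still so for the second after the job is handed in, while the arm keeps its last pose, push and grip.
It also fails if it takes over 64 s, if anything falls off the work surface, if the arm or the gripper's body presses on something with over 40 N, if the wrist force passes 120 N, or if a joint passes its speed limit or range.

## Working session

There is one attempt and no reset: what is moved stays moved. The work goes in short steps, each a Python script; the robot and the scene stay as the last script left them, time stands still between calls to the robot, and variables do not carry over. Pictures are saved under pics/ and viewed, at most 10 in all, crops included, and the job is handed in when it is done.

```bash
ls; mkdir -p pics; cat > h.py <<'E'
import numpy as np, cv2
from plant import robot
def cap(n,tag):
    f=robot.grab_frame(n); np.save(f'pics/{tag}.npy',f,allow_pickle=True)
    cv2.imwrite(f'pics/{tag}.png',f['image'][:,:,::-1]); return f
def load(tag): return np.load(f'pics/{tag}.npy',allow_pickle=True).item()
def ray(f,u,v):
    K=np.array([[f['fx'],0,f['cx']],[0,f['fy'],f['cy']],[0,0,1]])
    p=cv2.undistortPoints(np.array([[[u,v]]],float),K,np.array(f['dist_coeffs'],float))[0,0]
    R=np.array(f['R']);t=np.array(f['t']); return -R.T@t, R.T@np.array([p[0],p[1],1.])
def atz(f,u,v,z):
    c,d=ray(f,u,v); return c+d*(z-c[2])/d[2]
def dep(f,u,v):
    c,d=ray(f,u,v); return c+d*float(f['range_z'][int(round(v)),int(round(u))])
def cloud(f):
    h,w=f['range_z'].shape
    K=np.array([[f['fx'],0,f['cx']],[0,f['fy'],f['cy']],[0,0,1]])
    uv=np.stack(np.meshgrid(np.arange(w),np.arange(h)),-1).reshape(-1,1,2).astype(float)
    p=cv2.undistortPoints(uv,K,np.array(f['dist_coeffs'],float))[:,0]
    P=np.c_[p,np.ones(len(p))]*f['range_z'].reshape(-1,1)
    return ((P-np.array(f['t']))@np.array(f['R'])).reshape(h,w,3)
E
python3 - <<'E'
from h import *
a=cap('top','top0')
b=cap('side','side0')
for f in(a,b): print(-np.array(f['R']).T@f['t'])
s=robot.sense(); print(s['t'],s['tcp_pos'],s['tcp_rot'],s['wrist_force'],robot.nose_length)
E
```

```text
pics
[0.27680983 0.00426909 1.43671962]
[0.43589181 0.81499078 0.59837391]
0.1 [ 0.27614734 -0.61540754  0.24138267] [-3.1398743e+00  5.8283439e-05  4.2178842e-01] [ 0.40768692 -0.43918987 -0.64596924] 0.011
```

View pics/top0.png

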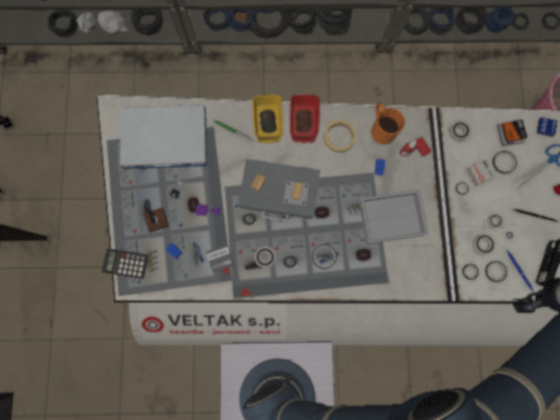

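View pics/side0.png

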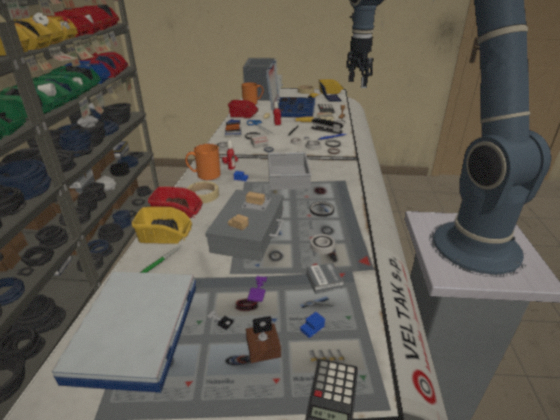

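The top view shows the lock box at (278,188) with scraps at (259,183) and (296,191), the tub at (393,216) and the key stand near (155,217). There is a purple key at (207,210), and another small dark item at (175,192). I'll enlarge both to tell them apart.

```bash
python3 - <<'E'
from h import *
a=load('top0')['image'][:,:,::-1];b=load('side0')['image'][:,:,::-1]
A=cv2.resize(a[155:275,100:240],None,fx=5,fy=5,interpolation=cv2.INTER_CUBIC)
A=cv2.convertScaleAbs(A,alpha=1.6)
cv2.imwrite('pics/c1.png',A)
B=cv2.resize(b[265:385,205:345],None,fx=5,fy=5,interpolation=cv2.INTER_CUBIC)
cv2.imwrite('pics/c2.png',cv2.convertScaleAbs(B,alpha=1.6))
C=cv2.resize(a[150:250,230:330],None,fx=6,fy=6,interpolation=cv2.INTER_CUBIC)
cv2.imwrite('pics/c3.png',cv2.convertScaleAbs(C,alpha=1.6))
E
```

```text
(no output)
```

View pics/c2.png

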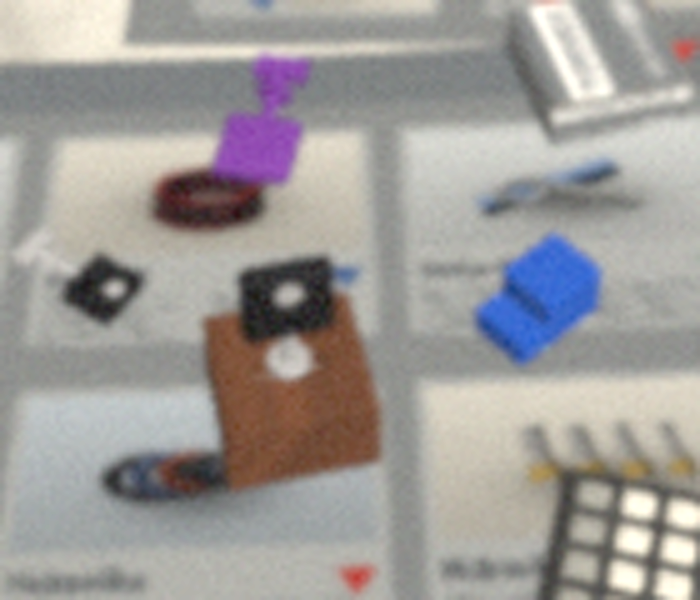

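View pics/c3.png

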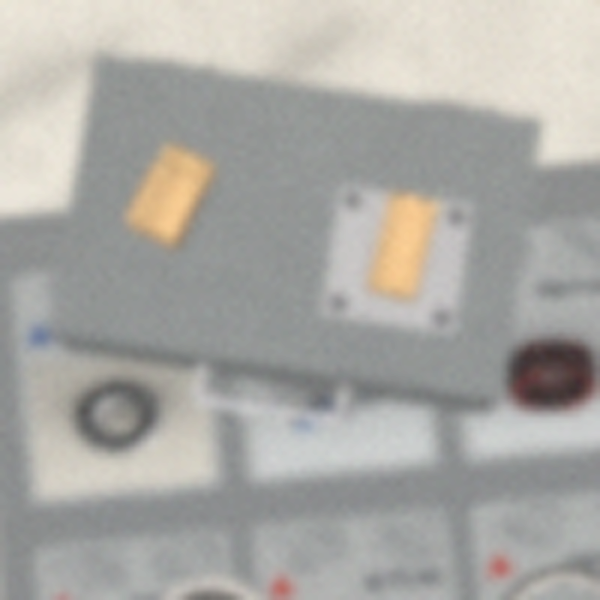

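Key candidates in the side view: purple one lying at (258,290), small black one lying at (225,322), and the larger black one upright in the wooden stand at (262,325). The last one is the key to take: it isn't purple, it is the larger of the rest, and it is in the stand. The blue stepped block at (313,324) is a look-alike. Scrap_b is the wood block at top (258,183) and scrap_a is at top (297,191) on the plate. Next I'll measure.

```bash
python3 - <<'E'
from h import *
f=load('top0');P=cloud(f);print(f['fx'],f['range_z'][188,278])
z=P[...,2]; print('table z',np.median(z[100:130,190:240]))
U,V=np.meshgrid(np.arange(560),np.arange(420))
def reg(n,m,sl):
    k=m&(U>sl[0])&(U<sl[1])&(V>sl[2])&(V<sl[3]); k=cv2.morphologyEx(k.astype(np.uint8),cv2.MORPH_OPEN,np.ones((2,2)))>0
    q=P[k]; r=cv2.minAreaRect((q[:,:2]*1000).astype(np.float32)); print(n,len(q),q.mean(0).round(4),np.round(r[0],1),np.round(r[1],1),round(r[2],1),'z',np.percentile(z[k],[5,50,95]).round(3))
reg('lid',(z>.05)&(z<.1),(225,330,150,225))
hsv=cv2.cvtColor(f['image'],cv2.COLOR_RGB2HSV)
wood=(hsv[...,0]>8)&(hsv[...,0]<22)&(hsv[...,1]>90)
reg('A',wood,(280,315,170,210)); reg('B',wood,(245,275,170,200))
reg('tub',(z>.03)&(z<.08),(355,432,185,250))
reg('stand',(z>.02)&(z<.045),(135,175,195,240))
reg('key',(z>.05)&(z<.1),(135,175,195,240))
def at(n,u,v,zz): print(n,atz(f,u,v,zz).round(4),dep(f,u,v).round(4))
at('plate',230+397/6-.4,150+258/6-.4,.068);at('A',230+404/6-.4,150+246/6-.4,.09);at('B',230+170/6-.4,150+196/6-.4,.089)
E
```

```text
485.84937662598713 1.402691
table z 0.0014728943314871183
lid 3636 [ 0.5812 -0.0139  0.0735] [475.9   1.5] [224.1 393.9] 80.8 z [0.059 0.066 0.088]
A 93 [ 0.5696 -0.0649  0.0883] [571.  -65.2] [17.3 44.4] 75.2 z [0.068 0.09  0.095]
B 107 [0.5953 0.045  0.0839] [596.5  46. ] [20.4 41.3] 64.7 z [0.065 0.087 0.093]
tub 631 [ 0.5047 -0.3527  0.0382] [ 504.3 -354.6] [136.4 197.7] 9.2 z [-0.     0.05   0.057]
stand 319 [0.498  0.3454 0.0332] [414.  184.8] [446.9  76.5] 62.5 z [0.01  0.029 0.036]
key 61 [0.4975 0.3433 0.0884] [388. 186.] [425.3  24.4] 55.3 z [0.024 0.075 0.084]
plate [ 0.5707 -0.0601  0.068 ] [ 0.5668 -0.0592  0.0858]
A [ 0.5717 -0.0624  0.09  ] [ 0.5714 -0.0624  0.0914]
B [0.5972 0.0481 0.089 ] [0.5966 0.048  0.0915]
```

View pics/c1.png

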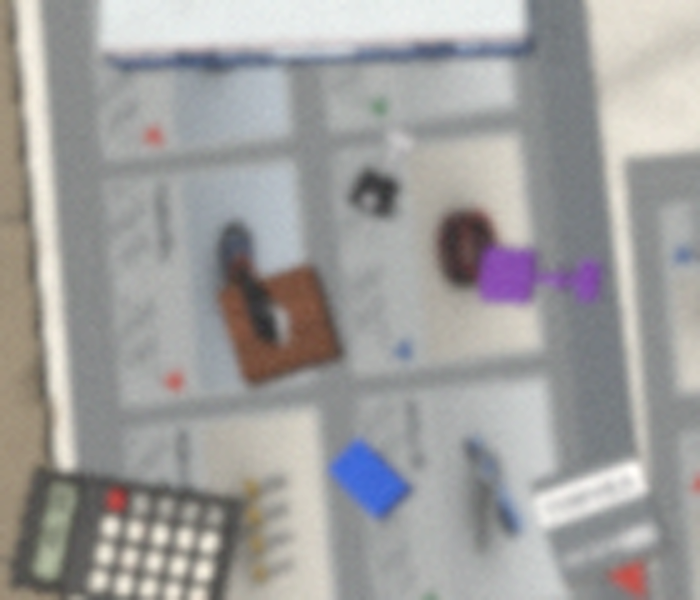

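Enlarged, c1 confirms it: upright black key in the stand at top px ≈(152,217), lying small black key (175,194), purple key (205,210). Now a wrist look over the box.

```bash
python3 - <<'E'
from h import *
robot.goto([0.53,-0.01,0.34],[np.pi,0,np.radians(-10)])
f=cap('wrist','w1'); print(robot.sense()['t'],-np.array(f['R']).T@f['t'],f['fx'])
im=cv2.resize(f['image'],(784,588),interpolation=cv2.INTER_CUBIC); cv2.imwrite('pics/w1b.png',im[:,:,::-1])
E
```

```text
2.5167 [ 0.5995433  -0.02193243  0.47209148] 356.23089661528354
```

View pics/w1b.png

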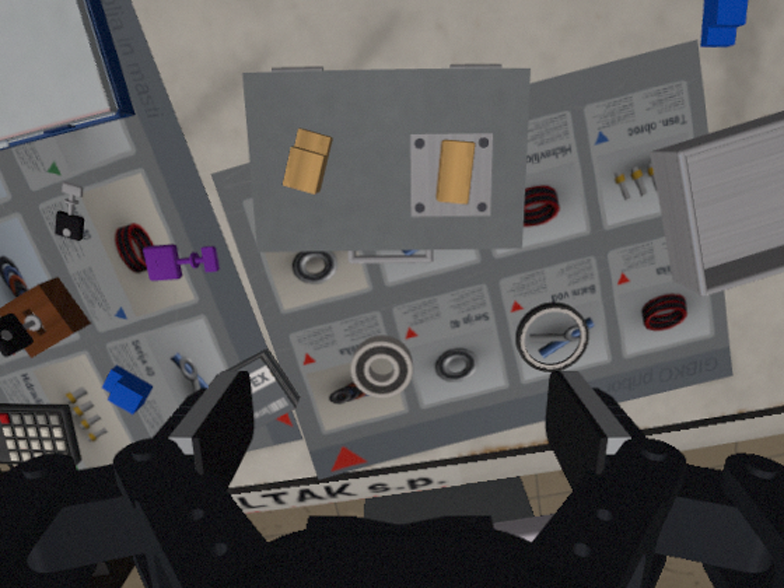

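The wrist view shows scrap A at (456,171), the plate centre at (451,175), and scrap B at (308,162) with its low step at the far end. The bearing is at (381,369), the seal at (552,337) and the carton near (262,385). The tub is partly visible on the right and the stand at (45,318). I'll fit the outlines now.

```bash
cat >> h.py <<'E'
def rect(P,k):
    k=k.astype(np.uint8); n,l,s,_=cv2.connectedComponentsWithStats(k); i=1+np.argmax(s[1:,4]); return l==i
def imrect(f,m,z):
    c=max(cv2.findContours(m.astype(np.uint8),cv2.RETR_EXTERNAL,cv2.CHAIN_APPROX_NONE)[0],key=cv2.contourArea)[:,0]
    q=np.array([atz(f,u,v,z)[:2] for u,v in c])*1000
    return cv2.minAreaRect(q.astype(np.float32))
E
python3 - <<'E'
from h import *
f=load('w1');P=cloud(f);z=P[...,2];U,V=np.meshgrid(np.arange(560),np.arange(420));print(f['dist_coeffs'])
box=lambda a,b,c,d:(U>a/1.4)&(U<b/1.4)&(V>c/1.4)&(V<d/1.4)
hsv=cv2.cvtColor(f['image'],cv2.COLOR_RGB2HSV);w=(hsv[...,0]>8)&(hsv[...,0]<24)&(hsv[...,1]>80)
for n,b,zz in(('A',box(420,490,125,220),.09),('B',box(270,345,115,205),.089)):
    k=rect(P,w&b); print(n,imrect(f,k,zz),'zmed',np.median(z[k]))
    t=k&(z>zz-.004); q=P[t][:,:2]*1000; print('  top depth',q.mean(0),cv2.minAreaRect(q.astype(np.float32)), t.sum())
g=rect(P,box(230,540,50,260)&(z>.058)&(z<.1)); print('lid',imrect(f,g,.065),np.median(z[g]))
for n,pts in(('screws',[(420,143),(484,143),(419,206),(482,207)]),('platecorn',[(410,134),(493,134),(493,217),(410,217)])):
    q=np.array([atz(f,u/1.4-.2,v/1.4-.2,.068) for u,v in pts]); print(n,q.mean(0).round(4),q[:,:2].round(4).tolist())
k=(z>.045)&(z<.062)&box(640,784,80,310); print('tubrim',k.sum()); 
for u,v in[(654,152),(694,294),(670,156),(704,282)]: print(atz(f,u/1.4-.2,v/1.4-.2,.054).round(4))
f=load('top0');P=cloud(f);z=P[...,2]
k=(z>.042)&(z<.065)&(U>355)&(U<432)&(V>185)&(V<250);k=cv2.morphologyEx(k.astype(np.uint8),cv2.MORPH_CLOSE,np.ones((5,5)));print('tub',imrect(f,rect(P,k),.054))
E
```

```text
[-0.05378682  0.          0.          0.          0.        ]
A ((576.4572143554688, -59.82241439819336), (24.53282928466797, 45.56459045410156), 74.98748779296875) zmed 0.09063714252455153
  top depth [577.18218448 -60.04877889] ((578.966064453125, -46.214599609375), (54.926456451416016, 45.317684173583984), 80.08282470703125) 1009
B ((603.3919677734375, 47.92741775512695), (28.443517684936523, 44.072288513183594), 63.78850173950195) zmed 0.08920634544119538
  top depth [597.70357482  50.99343644] ((591.69580078125, 24.451539993286133), (87.79674530029297, 33.822471618652344), 78.53426361083984) 743
lid ((591.25244140625, -10.58660888671875), (221.10769653320312, 140.2556915283203), 80.64860534667969) 0.0659293160812516
screws [ 0.573  -0.0588  0.068 ] [[0.6016, -0.0384], [0.593, -0.0877], [0.5535, -0.0296], [0.5439, -0.0795]]
platecorn [ 0.5722 -0.0589  0.068 ] [[0.6097, -0.0319], [0.5986, -0.0955], [0.5344, -0.0872], [0.546, -0.0209]]
tubrim 1586
[ 0.5626 -0.2276  0.054 ]
[ 0.4337 -0.2586  0.054 ]
[ 0.5573 -0.2409  0.054 ]
[ 0.4433 -0.2679  0.054 ]
tub ((502.46307373046875, -343.0525817871094), (132.6521759033203, 175.51107788085938), 7.618892669677734)
```

```bash
python3 - <<'E'
from h import *
pi=np.pi; y=np.radians(-15)
robot.goto([.5768,-.0599,.14],[pi,0,y]); print(robot.sense()['t'])
robot.grip(.55)
print('c',robot.move_straight([.5768,-.0599,.082],vel=.12,contact_N=8), robot.sense()['tcp_pos'])
robot.grip(0,30); s=robot.sense(); print(s['t'],s['opening'],s['gripper_force'])
robot.move_straight([.5768,-.0599,.16],vel=.2)
robot.goto([.46,-.33,.24],[pi,0,np.radians(12)]); s=robot.sense(); print(s['t'],s['opening'],s['gripper_force'])
f=cap('wrist','w2'); im=cv2.resize(f['image'],(784,588),interpolation=cv2.INTER_CUBIC); cv2.imwrite('pics/w2b.png',im[:,:,::-1])
E
```

```text
3.375
c False [ 0.57720919 -0.05977034  0.08222779]
4.8 0.2719578658001949 30.47638177871704
6.5083 0.2740150315491619 29.969176054000854
```

View pics/w2b.png

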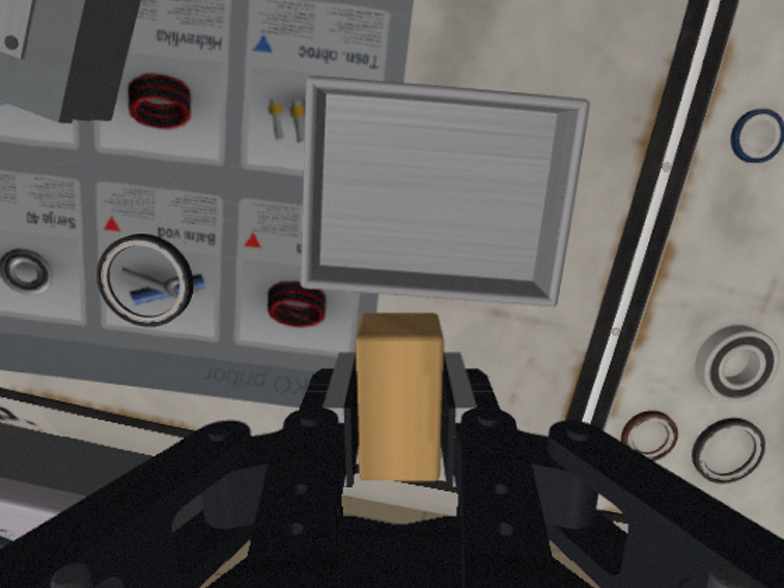

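Scrap A is in the grip at (400,395). The tub's rim corners are (306,78), (588,101), (556,304) and (302,287).

```bash
python3 - <<'E'
from h import *
pi=np.pi; f=load('w2')
q=np.array([atz(f,u/1.4-.2,v/1.4-.2,.054)[:2] for u,v in[(306,78),(588,101),(556,304),(302,287)]])
c=q.mean(0); d=(q[0]-q[1])+(q[3]-q[2]); yaw=np.arctan2(-d[0],d[1]); 
print(c,np.degrees(yaw),[np.linalg.norm(q[i]-q[i-1]).round(4) for i in range(4)])
R=np.array([[np.cos(yaw),-np.sin(yaw)],[np.sin(yaw),np.cos(yaw)]])
np.savez('tub.npz',c=c,yaw=yaw)
assert np.hypot(*(c-[.508,-.338]))<.03
def drop(oy):
    p=c+R@[0,oy]
    robot.goto([*p,.12],[pi,0,yaw]); print('c',robot.move_straight([*p,.026],vel=.2,contact_N=8),robot.sense()['tcp_pos'])
    robot.grip(.5); robot.move_straight([*p,.14],vel=.25)
drop(.032)
p=[.5998,.0497]; o=[pi,0,np.radians(-26.2)]
robot.goto([*p,.14],o); print(robot.sense()['t'])
print('c',robot.move_straight([*p,.080],vel=.12,contact_N=8),robot.sense()['tcp_pos'])
robot.grip(0,30); s=robot.sense(); print(s['t'],s['opening'],s['gripper_force'])
robot.move_straight([*p,.16],vel=.2)
robot.goto([.46,-.31,.24],[pi,0,yaw]); s=robot.sense(); print(s['t'],s['opening'],s['gripper_force'])
cap('wrist','w3'); drop(-.034); s=robot.sense(); print(s['t'])
robot.goto([.41,.3,.26],[pi,0,np.radians(10)]); 
f=cap('wrist','w4');s=robot.sense(); print(s['t'],s['tcp_pos'],s['wrist_force'])
g=load('w3')
a=cv2.resize(f['image'],(784,588),interpolation=cv2.INTER_CUBIC); b=cv2.resize(g['image'],(200,150)); a[438:588,292:492]=b
cv2.imwrite('pics/w4b.png',a[:,:,::-1])
E
```

```text
[ 0.50606122 -0.34227473] 8.038810757131515 [np.float64(0.1296), np.float64(0.1702), np.float64(0.1289), np.float64(0.1697)]
c False [ 0.50274534 -0.31161522  0.0278388 ]
10.075
c False [0.60025674 0.04947237 0.08032095]
11.0083 0.30006521669353414 30.197826772928238
13.025 0.29399554542017525 29.7624284774065
c False [ 0.51206867 -0.37618506  0.02798948]
15.2417
17.7583 [0.41069649 0.29919129 0.25974427] [-0.30413664 -0.64324046 -0.52193703]
```

View pics/w4b.png

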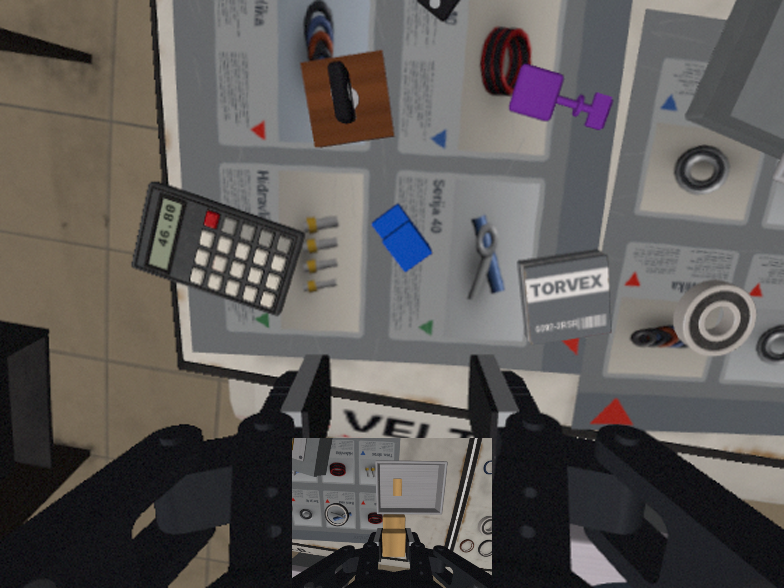

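Inset: scrap A lies in the tub. The stand's top corners are (302,63), (382,51), (394,137) and (317,147), and the key's black bow is at ≈(342,93), running near-vertical in the image.

```bash
python3 - <<'E'
from h import *
f=load('w4');P=cloud(f);z=P[...,2]
q=np.array([atz(f,u/1.4-.2,v/1.4-.2,.03)[:2] for u,v in[(302,63),(382,51),(394,137),(317,147)]])
print('stand',q.mean(0),[np.linalg.norm(q[i]-q[i-1]).round(4) for i in range(4)],[np.degrees(np.arctan2(*(a-b)[::-1])).round(1) for a,b in((q[0],q[3]),(q[1],q[2]))],
 [np.degrees(np.arctan2(*(a-b)[::-1])).round(1)-90 for a,b in((q[0],q[1]),(q[3],q[2]))])
U,V=np.meshgrid(np.arange(560),np.arange(420));b=(U>215)&(U<283)&(V>35)&(V<106)
g=f['image'].max(2); k=b&(g<75); k=rect(P,k)
print(k.sum(),U[k].min()*1.4,U[k].max()*1.4,V[k].min()*1.4,V[k].max()*1.4,np.percentile(z[k],[2,10,50,90,98]).round(4))
t=k&(z>.073); 
if t.sum()>20:
    r=P[t][:,:2];m=r.mean(0);w,v=np.linalg.eigh(np.cov(r.T));print('bow',m,t.sum(),np.degrees(np.arctan2(v[1,1],v[0,1])),np.sqrt(w*12))
    print(imrect(f,t,.080))
c=cv2.resize(f['image'][30:110,205:290],None,fx=7,fy=7,interpolation=cv2.INTER_CUBIC)
cv2.imwrite('pics/c4.png',cv2.convertScaleAbs(c[:,:,::-1],alpha=2))
E
```

```text
stand [0.50676813 0.35249663] [np.float64(0.0558), np.float64(0.0546), np.float64(0.0565), np.float64(0.0544)] [np.float64(18.2), np.float64(18.0)] [np.float64(17.599999999999994), np.float64(16.900000000000006)]
637 327.59999999999997 355.59999999999997 60.199999999999996 123.19999999999999 [0.0305 0.0625 0.08   0.0814 0.0821]
bow [0.50718611 0.3527651 ] 535 -158.76404904601114 [0.0117727  0.03422977]
((507.2071838378906, 352.9315490722656), (34.26845932006836, 10.570920944213867), 18.050235748291016)
```

View pics/c4.png

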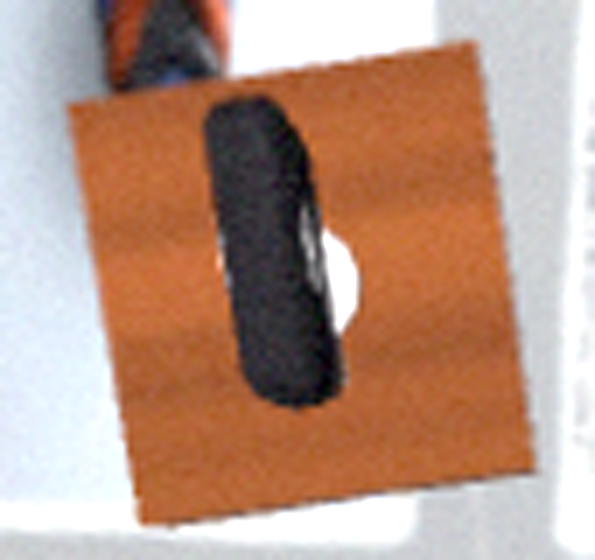

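The bow (0.507, 0.353, yaw ≈18°) agrees with the stand's centre and sizes. I'll check joint 7's margin for the turn, then take the key.

```bash
python3 - <<'E'
from h import *
pi=np.pi
for off in(0,pi):
    print(off,[ (None if (j:=robot.inverse_kinematics(p,[pi,0,np.radians(a)+off])) is None else np.round(j,2).tolist()) for p,a in(([.507,.3527,.056],17.9),([.5725,-.0588,.094],-9.35),([.5725,-.0588,.094],-60),([.5725,-.0588,.094],-107))])
robot.goto([.507,.3527,.13],[pi,0,np.radians(17.9)])
print('c',robot.move_straight([.507,.3527,.056],vel=.12,contact_N=6))
robot.grip(0,80); s=robot.sense(); print(s['t'],s['opening'],s['gripper_force'],s['wrist_force'],s['tcp_pos'])
E
```

```text
0 [[-0.13, 0.73, -0.79, 1.8, 0.65, 0.89, -2.47], [0.53, 0.57, -0.67, 1.88, 0.47, 0.85, -2.12], [-0.02, 0.48, 0.06, 1.91, -0.04, 0.75, -2.55], [-0.72, 0.76, 1.11, 1.95, -0.84, 0.98, -2.64]]
3.141592653589793 [[0.08, 0.95, -1.19, 1.78, 0.98, 1.14, 0.43], [0.87, 0.91, -1.3, 1.86, 0.97, 1.18, 0.63], [0.79, 0.77, -1.11, 1.87, 0.81, 1.04, -0.14], [0.69, 0.67, -0.92, 1.87, 0.66, 0.94, -0.84]]
c False
19.6333 0.10258100075985496 77.91009306907654 [-0.62834839 -0.23185958  4.46305737] [0.50741163 0.35302202 0.05682622]
```

The turn would run joint 7 to its limit this way round, so I'll regrasp with the gripper turned half a turn.

```bash
python3 - <<'E'
from h import *
pi=np.pi; y=np.radians(17.9)+pi; yi=np.radians(-9.35)+pi
robot.grip(.5); robot.move_straight([.507,.3527,.13],vel=.2)
robot.goto([.507,.3527,.13],[pi,0,y]); print(robot.sense()['t'],np.round(robot.sense()['joint_pos'],2))
print('c',robot.move_straight([.507,.3527,.056],vel=.12,contact_N=6))
robot.grip(0,80); s=robot.sense(); print(s['t'],s['opening'],s['gripper_force'],s['wrist_force'],s['tcp_pos'])
robot.move_straight([.507,.3527,.13],vel=.15)
robot.goto([.5725,-.0588,.20],[pi,0,yi]); s=robot.sense(); print(s['t'],s['opening'],s['gripper_force'],s['wrist_force'],s['tcp_pos'],np.round(s['joint_pos'],2))
f=cap('wrist','w5');cap('side','s5');cap('top','t5')
cv2.imwrite('pics/w5b.png',cv2.resize(f['image'],(784,588),interpolation=cv2.INTER_CUBIC)[:,:,::-1])
E
```

```text
23.0667 [ 0.08  0.82 -1.18  1.74  0.82  1.17  0.54]
c False
24.225 0.10157071094637306 77.94475436210632 [ 0.25234209 -0.17058899  4.55952314] [0.50743536 0.35309216 0.05691844]
26.425 0.1047799769191789 77.81456351280212 [-1.02221595 -0.17801966 -0.82139579] [ 0.57237128 -0.05715963  0.19995996] [ 0.87  0.68 -1.25  1.78  0.69  1.21  0.83]
```

View pics/w5b.png

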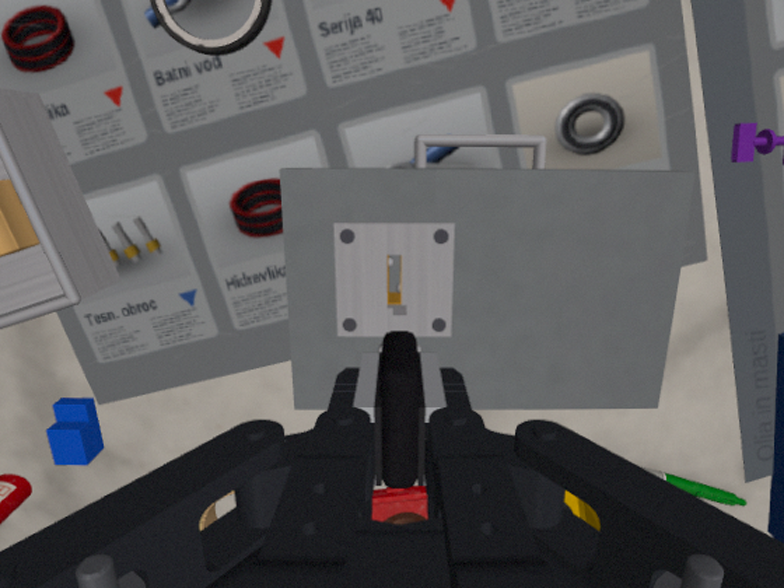

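The keyhole slot is at ≈(394,255–304), with screws at (347,236), (441,236), (438,325) and (350,325). The key bow is gripped at x≈400, with the bit's end showing at (400,309). Scrap B is visible in the tub at (15,225). Next I compare the projections.

```bash
python3 - <<'E'
from h import *
f=load('w5'); 
S=lambda pts,z:np.array([atz(f,u/1.4-.2,v/1.4-.2,z)[:2] for u,v in pts])
a=S([(347,236),(441,236),(438,325),(350,325)],.068);b=S([(334,223),(454,223),(452,336),(337,336)],.068)
for q in(a,b): d=q[0]+q[1]-q[2]-q[3] ; d=-d; e=(q[1]-q[0])+(q[2]-q[3]); print(q.mean(0).round(4),'xaxis',np.degrees(np.arctan2(d[1],d[0])).round(2),'yaxis-90',np.degrees(np.arctan2(e[1],e[0])).round(2)-90,[np.linalg.norm(q[i]-q[i-1]).round(4) for i in range(4)])
print('slot far end',S([(394.5,255)],.068),'slot axis ang',np.degrees(np.arctan2(*(S([(394.5,300)],.068)-S([(394.5,256)],.068))[0][::-1])))
s=robot.sense();print(s['t'],s['tcp_pos'],s['tcp_rot'],np.degrees(s['tcp_rot'][2]))
T=np.array(s['tcp_pos']); rot=s['tcp_rot'];R=cv2.Rodrigues(np.array([0,0,rot[2]]))[0]
K=np.array([[f['fx'],0,f['cx']],[0,f['fy'],f['cy']],[0,0,1]])
# key frame rotated: camera side = tool +x
tx=R@[1,0,0]; ty=R@[0,1,0]
def proj(dx,dy,h): # h above tip
    X=T+tx*dx+ty*dy+np.array([0,0,h-.048]); return (cv2.projectPoints(X,cv2.Rodrigues(np.array(f['R']))[0],np.array(f['t']),K,np.array(f['dist_coeffs']))[0].ravel()+.2)*1.4
for n,a in(('bit',(.012,0,.0)),('bit top',(.012,0,.014)),('bowfronttop',(.017,0,.072)),('bowbacktop',(-.017,0,.072)),('bowfrontbot',(.017,0,.04)),('bow L',(.017,.005,.06)),('bow R',(.017,-.005,.06))): print(n,proj(*a).round(1))
im=f['image'].astype(int)
for v in (333,340,350,380,420,460): print(v,im[int(v/1.4),262:310].max(1).tolist())
print('col',im[150:245,285].max(1).tolist())
for v in(190,200,210,216,220,223): print(v,im[v,270:296].tolist() if v>215 else im[v,270:296].sum(1).tolist())
E
```

```text
[ 0.5733 -0.0585] xaxis -9.35 yaxis-90 -9.209999999999994 [np.float64(0.0504), np.float64(0.0503), np.float64(0.0505), np.float64(0.0495)]
[ 0.5731 -0.0583] xaxis -9.1 yaxis-90 -9.209999999999994 [np.float64(0.064), np.float64(0.0638), np.float64(0.0641), np.float64(0.0651)]
slot far end [[ 0.55863778 -0.0558241 ]] slot axis ang -9.336136184453292
26.575 [ 0.57250477 -0.05727801  0.19997959] [ 3.14111379e+00 -5.76506281e-05  2.98101325e+00] 170.7994776547216
bit [394.9 305.2]
bit top [394.6 317.1]
bowfronttop [392.7 376.2]
bowbacktop [393.2 495.9]
bowfrontbot [393.9 329.4]
bow L [374.  356.1]
bow R [412.4 356. ]
333 [146, 146, 148, 147, 148, 145, 146, 146, 145, 144, 143, 145, 147, 132, 100, 92, 68, 41, 25, 20, 19, 20, 17, 22, 19, 15, 19, 15, 18, 46, 74, 87, 109, 135, 147, 143, 141, 138, 140, 141, 141, 142, 143, 144, 148, 146, 143, 145]
340 [106, 106, 105, 108, 108, 106, 108, 107, 105, 110, 107, 85, 18, 13, 13, 15, 16, 7, 18, 14, 13, 18, 13, 20, 16, 22, 20, 22, 18, 17, 14, 20, 20, 18, 28, 78, 107, 107, 105, 106, 106, 104, 106, 106, 106, 107, 104, 107]
350 [109, 108, 108, 108, 107, 107
[... 2300 characters left out ...]
106, 106, 108], [109, 106, 109], [110, 108, 109], [106, 105, 105], [109, 106, 108], [108, 103, 107], [105, 103, 106], [107, 102, 106], [109, 106, 108], [126, 124, 127], [142, 141, 141], [144, 141, 143], [140, 138, 140], [145, 140, 141], [143, 141, 142]]
223 [[141, 141, 141], [144, 142, 144], [144, 142, 144], [146, 143, 143], [144, 141, 143], [145, 144, 144], [142, 139, 141], [142, 140, 142], [139, 138, 141], [143, 138, 141], [129, 128, 127], [107, 105, 107], [108, 107, 109], [106, 106, 109], [108, 105, 109], [108, 104, 107], [109, 106, 108], [109, 107, 110], [107, 105, 107], [109, 105, 105], [122, 119, 122], [140, 140, 141], [141, 137, 139], [142, 140, 144], [143, 141, 141], [143, 142, 143]]
```

```bash
python3 - <<'E'
from h import *
pi=np.pi; yi=np.radians(-9.3)+pi
robot.move_straight([.5730,-.0592,.128],vel=.1,attitude=[pi,0,yi]); robot.sleep(.3)
f=cap('wrist','w6'); s=robot.sense(); print(s['t'],s['tcp_pos'],np.degrees(s['tcp_rot']),s['wrist_force'])
R=cv2.Rodrigues(np.array([0,0,s['tcp_rot'][2]]))[0]
c=-np.array(f['R']).T@f['t']; print('cam in tool',R.T@(c-s['tcp_pos']))
print('plateproj',end=' ');K=np.array([[f['fx'],0,f['cx']],[0,f['fy'],f['cy']],[0,0,1]])
print(cv2.projectPoints(np.array([.5732,-.0584,.068]),cv2.Rodrigues(np.array(f['R']))[0],np.array(f['t']),K,np.array(f['dist_coeffs']))[0].ravel())
im=f['image'].astype(int)
for v in range(190,262,2):
    r=im[v,258:312]; print(v,''.join('k' if p.max()<60 else 'y' if p[0]-p[2]>40 else 'd' if p.max()<95 else 'm' if p.max()<133 else '.' for p in r))
E
```

```text
27.7917 [ 0.57315031 -0.05924392  0.12833524] [-1.79991849e+02  3.44319417e-02  1.70695337e+02] [-0.0757737   0.07469917  0.68043522]
cam in tool [ 0.0687575  -0.00144699  0.13236684]
plateproj [283.73719308 230.65288483]
190 ......................................................
192 ......................................................
194 ......................................................
196 ......................................................
198 ......................................................
200 ......................................................
202 ......................................................
204 ......................................................
206 ...................ymmmmmmmmmmmmy.....................
208 ...................y....mmmmmmmmy.....................
210 ...................y....mmmmmmmmy.....................
212 ...................y....mmmmmmmmy.....................
214 ...................ymmmmmmmmmmmmy.....................
216 ...................yymmmmmmmmmmmy.....................
218 ...................yymmmmmmmmmmm................
[... 545 characters left out ...]
..............mkkkkkkkkkkkkkkkkkkkm................
240 ................mkkkkkkkkkkkkkkkkkkkkkm...............
242 ...............mkkkkkkkkkkkkkkkkkkkkkkkm..............
244 ..............mdkkkkkkkkkkkkkkkkkkkkkkkdm.............
246 .............mdkkkkkkkkkkkkkkkkkkkkkkkkkmm............
248 ............mmmkkkkkkkkkkkkkkkkkkkkkkkkdm.............
250 ............m.mkkkkkkkkkkkkkkkkkkkkkkkkkm.............
252 .mmmmmmmmmmmdkkkkkkkkkkkkkkkkkkkkkkkkkkkkkdmmmmmmmmmmm
254 .mmmmmmmmmmmmkkkkkkkkkkkkkkkkkkkkkkkkkkkkkdmmmmmmmmmmm
256 mmmmmmmmmmmmdkkkkkkkkkkkkkkkkkkkkkkkkkkkkkdmmmmmmmmmmm
258 mmmmmmmmmmmmdkkkkkkkkkkkkkkkkkkkkkkkkkkkkkdmmmmmmmmmmm
260 mmmmmmmmmmmmdkkkkkkkkkkkkkkkkkkkkkkkkkkkkkkmmmmmmmmmmm
```

The key sits about 0.8 mm to +y of the slot, so I'll correct and descend by feel.

```bash
python3 - <<'E'
from h import *
pi=np.pi; yi=np.radians(-9.3)+pi; x,y=.5730,-.0600
def st(n):
    s=robot.sense(); print(n,round(s['t'],2),np.round(s['tcp_pos'],4),np.round(s['wrist_force'],1),np.round(s['torque'],2)); return s
robot.move_straight([x,y,.124],vel=.05)
c=robot.move_straight([x,y,.106],vel=.04,contact_N=5); s=st(c)
if not c and s['tcp_pos'][2]<.109:
    c=robot.move_straight([x,y,.0945],vel=.02,contact_N=28); st(c)
E
```

```text
False 28.64 [ 0.573  -0.0599  0.1059] [ 0.3  0.4 -1.7] [ 0.01 -0.02 -0.05]
False 29.37 [ 0.5743 -0.0599  0.0949] [4.4 0.  1.8] [-0.03 -0.9  -0.03]
```

```bash
python3 - <<'E'
from h import *
pi=np.pi; x,y=.5730,-.0600
def st(n):
    s=robot.sense(); print(n,round(s['t'],2),np.round(s['tcp_pos'],4),np.round(s['wrist_force'],1),np.round(s['torque'],2),round(s['opening'],3)); return s
st(0)
c=robot.move_straight([x,y,.089],vel=.02,contact_N=25); st(c)
E
```

```text
0 29.37 [ 0.5743 -0.0599  0.0949] [4.4 0.  1.8] [-0.03 -0.9  -0.03] 0.104
True 29.6 [ 0.5745 -0.0599  0.0949] [-0.3 -0.4  6.1] [-0.11  0.28 -0.11] 0.103
```

```bash
python3 - <<'E'
from h import *
x,y=.5742,-.0600
def st(n):
    s=robot.sense(); print(n,round(s['t'],2),np.round(s['tcp_pos'],4),np.round(s['wrist_force'],1),np.round(s['torque'],2),round(s['opening'],3)); return s
for z in(.0935,.0920):
    c=robot.move_straight([x,y,z],vel=.02,contact_N=40); st(c)
robot.sleep(.2); st('s')
f=cap('wrist','w7'); im=f['image'].astype(int)
for v in range(196,262,3):
    r=im[v,240:330]; print(v,''.join('k' if p.max()<60 else 'y' if p[0]-p[2]>40 else 'd' if p.max()<95 else 'm' if p.max()<133 else '+' if p.max()>155 else '.' for p in r))
E
```

```text
False 29.85 [ 0.5744 -0.0599  0.0948] [-0.9 -1.7  9.5] [-0.25  0.16 -0.03] 0.105
False 30.1 [ 0.5745 -0.0598  0.0947] [-3.4 -2.6 19.5] [-0.5   0.93 -0.07] 0.104
s 30.3 [ 0.5745 -0.0598  0.0947] [-4.1 -2.6 18.5] [-0.53  0.93 -0.06] 0.107
196 ..........................................................................................
199 ..........................................................................................
202 .........................................................................................m
205 ..........................................................................................
208 ..........................................................................................
211 ..........................................................................................
214 ..........................................................................................
217 ..........................................................................................
220 ..........................................................................................
223 ....
[... 526 characters left out ...]
m..................................
241 .................................mkkkkkkkkkkkkkkkkkkkkkkdm................................
244 .................................dkkkkkkkkkkkkkkkkkkkkkkkdm...............................
247 ..............................mmdkkkkkkkkkkkkkkkkkkkkkkkkkmm..............................
250 .............................mm.mkkkkkkkkkkkkkkkkkkkkkkkkkm...............................
253 ...................mmmmmmmmmmmdkkkkkkkkkkkkkkkkkkkkkkkkkkkkkdmmmmmmmmmmmm.................
256 ..................mmmmmmmmmmmmdkkkkkkkkkkkkkkkkkkkkkkkkkkkkkdmmmmmmmmmmmm.................
259 ..................mmmmmmmmmmmmdkkkkkkkkkkkkkkkkkkkkkkkkkkkkkdmmmmmmmmmmmmm................
```

The key meets a hard stop at the expected home height. Turning clockwise.

```bash
python3 - <<'E'
from h import *
pi=np.pi; y0=np.radians(-9.3)+pi; x,y,z=.5744,-.0599,.0935
def st(n):
    s=robot.sense(); print(n,round(s['t'],2),np.round(s['tcp_pos'],4),np.degrees(s['tcp_rot'][2]).round(1),np.round(s['wrist_force'],1),np.round(s['torque'],3),round(s['opening'],3)); return s
for a in(8,20,35,50,65,80,90):
    robot.move_straight([x,y,z],vel=.05,attitude=[pi,0,y0-np.radians(a)]); s=st(a)
    if abs(s['torque'][2])>.6 or np.hypot(*s['wrist_force'][:2])>25: print('stop');break
E
```

```text
8 30.64 [ 0.5744 -0.0604  0.0948] 162.7 [-1.4 -2.5 10.6] [-0.555  0.317  0.02 ] 0.109
20 31.0 [ 0.5743 -0.0608  0.0948] 150.7 [-1.5 -2.9 11.9] [-0.76   0.422 -0.031] 0.105
35 31.41 [ 0.574  -0.0613  0.0948] 135.7 [-2.3 -3.9 12.2] [-0.873  0.554  0.081] 0.108
50 31.82 [ 0.5736 -0.0616  0.0948] 120.7 [-3.2 -4.8 13.3] [-1.058  0.906  0.069] 0.108
65 32.23 [ 0.5731 -0.0619  0.0948] 105.7 [-4.3 -5.  15.3] [-1.123  1.139  0.053] 0.107
80 32.63 [ 0.5726 -0.062   0.0948] 90.7 [-4.7 -5.1 16. ] [-1.166  1.465  0.18 ] 0.102
90 32.96 [ 0.5722 -0.062   0.0948] 80.7 [-7.4 -5.1 16.3] [-1.128  1.652  0.102] 0.108
```

```bash
python3 - <<'E'
from h import *
pi=np.pi; y0=np.radians(-9.3)+pi; x,y,z=.5722,-.0615,.0937
def st(n):
    s=robot.sense(); print(n,round(s['t'],2),np.round(s['tcp_pos'],4),np.degrees(s['tcp_rot'][2]).round(2),np.round(s['wrist_force'],1),np.round(s['torque'],3),round(s['opening'],3)); return s
for a in(94,96,98,100,102):
    robot.move_straight([x,y,z],vel=.05,attitude=[pi,0,y0-np.radians(a)]); robot.sleep(.15); s=st(a)
    if abs(s['torque'][2])>1 or np.hypot(*s['wrist_force'][:2])>25: print('stop');break
E
```

```text
94 33.36 [ 0.5717 -0.0622  0.0948] 76.71 [-0.7 -2.8 11.3] [-0.551  0.602  0.115] 0.107
96 33.76 [ 0.5717 -0.0622  0.0948] 74.72 [-2.8 -2.9 12.2] [-0.559  0.577  0.186] 0.111
98 34.16 [ 0.5716 -0.0621  0.0948] 72.77 [-2.3 -2.3 12.1] [-0.558  0.605  0.359] 0.105
100 34.56 [ 0.5716 -0.0621  0.0948] 70.86 [-3.4 -3.  12.2] [-0.616  0.676  0.654] 0.107
102 34.96 [ 0.5715 -0.0621  0.0948] 68.95 [-1.8 -2.9 11.2] [-0.67   0.626  1.045] 0.104
stop
```

```bash
python3 - <<'E'
from h import *
robot.sleep(1); s=robot.sense(); print(s['t'],s['tcp_pos'],np.degrees(s['tcp_rot'][2]),s['wrist_force'],s['torque'],s['opening'],s['gripper_force'])
for n in('top0','t5'):
    f=load(n);hsv=cv2.cvtColor(f['image'],cv2.COLOR_RGB2HSV);w=((hsv[...,0]>8)&(hsv[...,0]<24)&(hsv[...,1]>80)).astype(np.uint8)
    k,_,S,C=cv2.connectedComponentsWithStats(w[165:250,230:430]); print(n,[(S[i,4],(C[i]+[230,165]).round()) for i in range(1,k) if S[i,4]>20])
E
```

```text
35.9583 [ 0.57151451 -0.06206287  0.0948348 ] 68.95057637663719 [-2.72312804 -2.53816044 12.21217598] [-0.63971148  0.64915212  1.00093481] 0.10289436747972915 81.27119064331055
top0 [(np.int32(125), array([258., 182.])), (np.int32(108), array([297., 191.]))]
t5 [(np.int32(115), array([402., 214.]))]
```

Both scraps are accounted for: w5 shows A on the tub's +y side, and t5 shows B at (402,214). The turn is held steady against the stop.

```bash
python3 -c "
from plant import robot
print(robot.close_job())"
```

```text
the job is handed in; nothing more can be done
None
```

I handed the job in at about 36 s: both offcuts are in the scrap tub, and the key is pushed home and turned clockwise to its stop. The gripper still holds it there against the spring, so you can lift the lid.

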